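# Bring the lid of a disc case down softly

## Task

The grinding-disc case stands open with its lid up; shut it without a slam. From behind, push the lid over with a fingertip until it starts to fall towards its open side, catch it on the outside of your fingers while it is still well open, and let it down on them gently until it is fully shut, then take the fingers away. Do not grip or squeeze the lid, do not lift or shove the case, and leave what is in it and the other things on the table alone.

Things in the scene. Friction and masses are not known exactly. Their poses are not given: they have to be found in the camera images.
- disc_case: Open-topped grey steel case, loose on the table, about 2.2 kg, 208 mm along its own x, 140 along its own y, 55 high, walls 4. Origin: centre of its underside. The lid is hinged along the top of the +y wall and falls towards the front wall (-y, facing the robot's right give or take 0.35 rad), which has two latches 78 mm either side of the middle, standing out 8 mm.
- lid (a joint): Lid angle, rad: 0 shut (level on the rim), pi/2 upright, 1.9 back stop; starts 1.55 to 1.75. Stiff hinge with a worn damper: the lid stays where it is left between about 1.35 and 1.8; pushed well below 1.3 it falls by itself, slowly at first (about 3 s from 1.25 to shut), at about 0.7 rad/s by the end, which is a slam.
- tab_edge (a point): Middle of the outer edge of the lid's finger tab, moving with the lid, 178 mm from the hinge line. Lid: flat grey 5 mm plate, 0.35 kg, 208 mm along the hinge, 142 deep; the tab is 90 mm wide, in the middle of its free edge. When shut, the lid's underside is 55 mm and its top 60 mm above the table, and the tab stands 38 mm out from the front wall.
- hinge_mid (a point): Middle of the hinge line on the case: 70 mm along the case's +y from its centre, 55 mm above the table.
- disc: Grinding disc, 125 mm across, 7 thick, lying in the case's larger compartment; origin under its centre. Leave alone.
- ferrule: Steel clamp ferrule, 46 mm across, 30 high, standing in the case's smaller compartment. Leave alone.
- nut: Hex nut, 20x23x10 mm, lying in the smaller compartment. Leave alone.
- paste_tin: Round green tin with pale lid, 69 mm across, 46 mm; origin under its centre. A bystander: leave alone.
- pliers: Blue-handled pliers lying flat, 67x170x12 mm; origin under its centre. A bystander: leave alone.
- tape_measure: Yellow tape measure, 72x79x36 mm; origin under its centre. A bystander: leave alone.
- masking_tape: Roll of masking tape lying flat, 100 across, 24 high mm; origin under its centre. A bystander: leave alone.
- bolt: Hex bolt standing on its head, 18 across, 56 high mm; origin under its centre. A bystander: leave alone.
- screwdriver: Red-handled screwdriver lying down, 29x210x25 mm; origin under its centre. A bystander: leave alone.

How it is judged:
By the outcome, as a careful person would: the job done as asked, in the order asked, and still so for the second after the job is handed in, with the robot touching nothing.
It also fails if it takes over 45 s, if anything falls off the work surface, if the arm or the gripper's body presses on something with over 40 N, if the wrist force passes 120 N, or if a joint passes its speed limit or range.

## Robot

A 6-joint arm with a two-finger parallel gripper is mounted at the origin on a cart in front of the work surface, level with it; the furniture and walls round the work are solid. World frame = base frame: x ahead of the robot, y to its left, z up, the work surface at z = 0. Lengths are in mm, angles in rad, forces in N, time in s.
With the tool pointing down it reaches from about 325 to 900 mm from the base axis. Payload 6.1 kg.
Tool frame: the origin (TCP) lies at the very end of the fingers, on their centre line; the grasp point (between the pads) lies 19 mm behind it; x points along the fingers, y is the direction in which the jaws open and shut, and the axes are right-handed (so a half turn about x gives the same grasp; the last joint's range is limited). The gripper opens to 85 mm and grips with 20 to 120 N. Pads are 22 mm wide; open, the fingers measure 114 mm over their backs; the gripper's body (76 mm by 85 mm) begins 54 mm behind the grasp point. The pads swing forward as they close: fully open they stand 13 mm farther back than shut.
Start: joints at [1.141, 0.22, 1.526, -0, 1.395, -0.126], TCP at [186.966, 596.372, 231.3] pointing down, gripper open.
Joint ranges: [-2.98, 2.98], [-0.91, 2.08], [0.09, 2.57], [-1.24, 4.39], [0.2, 2.65], [-2.68, 2.68]. Speed limits (rad/s): [2.57, 2.57, 3.01, 3.14, 3.14, 3.14].

## Interface

Orientations are given as [roll, pitch, yaw] about the fixed x, y, z axes, in that order (R = Rz(yaw) Ry(pitch) Rx(roll)).
In Python, from cell import env gives the robot as it stands.
- The arm moves only by the shell command python3 -m handwheel 'ROWS' [FORCE]. ROWS is JSON, a list of rows, each an object with "offset": the shift along the tool's x, y, z in m, a list of three; "rot": the turn, a rotation vector about the tool's x, y, z in rad, a list of three; "fingers": the gripper command: -1 is fully open, 1 is shut, values between are in proportion. A call has 1 to 8 rows; each row shifts and turns the pose as measured when the row begins, along the tool's axes as they then stand; what a row does not reach is not made up. A row lasts 1/10 s, in which the tool goes at most 50 mm and 8.59 degrees, less where a joint would pass 70% of its speed; a pose out of reach is approached as far as the arm can. A call is refused whole if a number of a shift passes 0.05 or a number of a turn 0.15, either way. A call with a gripper value outside its range is refused whole. The fingers move at their own pace and stop on an object; FORCE is the grip in N (left out, the last holds). Time passes only in rows, so rows that do not move let the fingers close. It gives the time, the measured TCP pose, the force and the opening at its end, in the units of the state.
- env.observe(): the state, without advancing time (a new reading comes with each control period).
- env.get_image(name): name is "scene" or "top" or "wrist"; returns a dict with "image" (384x512x3 uint8, red, green, blue), "vertical_fov" (degrees; the focal length in pixels is half the picture's height over the tangent of half this angle, whatever the lens; pixels are square), "cx", "cy" (the principal point, pixels), "R" (3x3) and "t" (3): a world point X has camera coordinates R X + t. Camera axes: x right, y down, z forward; pixel columns grow to the right and rows downward; lengths in mm; the calibration is good to about 2 mm. A picture is of the moment at which its call begins. There is no depth.
- env.close_job(): hands the job in, once; it reports no verdict.
The state is a dict: "time_s": time; "joint_pos": joint angles; "dq": joint speeds; "joint_torque": joint torques, N m; "tool_pos": TCP position; "ee_rot": TCP orientation; "force": force on the tool from outside, world axes, zero at the start; "moment": the same for the moment, N m; "grip_width": finger opening in mm.
Only numpy, scipy, OpenCV 4.12 (cv2) and the standard library are available. Lean on these libraries where they do the work, as an engineer would, in place of code of your own. Each camera call takes 0.05 s, during which the arm holds its last target.

## Working session

There is one attempt and no reset: what is moved stays moved. The work goes in short steps, Python scripts to look and compute and a shell command to move; the robot and the scene stay as the last step left them, time stands still between calls to the robot, and variables do not carry over. Pictures are saved under pics/ and viewed, and the job is handed in when it is done.

```bash
ls; mkdir -p pics; python3 - <<'E'
from cell import env
import cv2
print(env.observe())
for n in ["scene","top","wrist"]:
    d=env.get_image(n); cv2.imwrite(f"pics/{n}0.png",d["image"][:,:,::-1]); print(n,d["vertical_fov"],d["cx"],d["cy"],d["R"],d["t"])
E
```

```text
pics
{'time_s': 0.0, 'joint_pos': array([ 1.14090354e+00,  2.21244231e-01,  1.52760877e+00,  2.67999795e-05,
        1.39474798e+00, -1.26073348e-01]), 'dq': array([ 8.71538105e-05, -3.14173147e-04, -2.97582632e-04,  9.79554108e-04,
        6.35439820e-04,  4.38906915e-04]), 'joint_torque': array([ 1.57700499e-03, -4.96897745e+01, -3.89405072e+01, -5.97297367e-05,
        1.07207484e-02,  1.84535992e-05]), 'tool_pos': array([186.69827599, 595.81423605, 230.18930103]), 'ee_rot': array([-1.71000242,  1.56878783, -2.01382657]), 'force': array([-0.94537026,  0.04981914, -1.09006733]), 'moment': array([ 0.00993841,  0.03324003, -0.01195952]), 'grip_width': 85.3711248212841}
scene 55.37094405421393 254.69729715467193 194.42708677920683 [[ 0.81738711 -0.57589424  0.01497111]
 [-0.42992587 -0.62709493 -0.64955038]
 [ 0.38346064  0.52449764 -0.76017114]] [-485.92706736  293.15451536  841.34257867]
top 56.61524187576129 261.64899013450804 188.41996500399182 [[ 0.02882241 -0.99957425 -0.00453655]
 [-0.98645041 -0.0277101  -0.1617026 ]
 [ 0.16150805  0.00913574 -0.98682911]] [  -4.57580222  603.70609378 1114.64055211]
wrist 60.48549201773022 249.6909302363829 191.99210870072454 [[ 2.98927325e-01  9.54275526e-01 -8.21262635e-04]
 [ 9.09556189e-01 -2.84658390e-01  3.02782333e-01]
 [ 2.88703990e-01 -9.12568974e-02 -9.53059381e-01]] [-625.10873517  -38.88404519  379.40348816]
```

View pics/scene0.png

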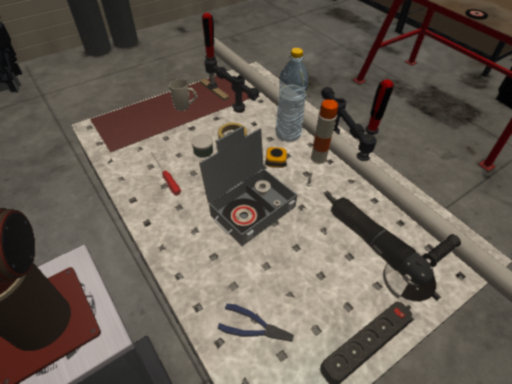

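View pics/top0.png

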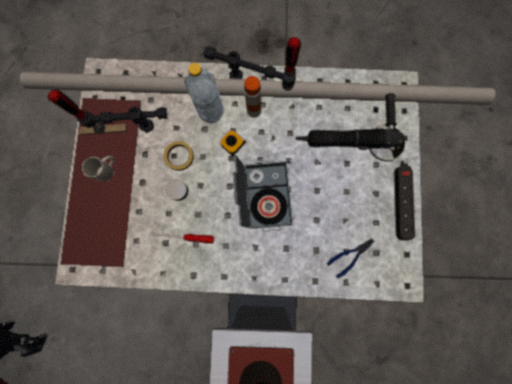

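View pics/wrist0.png

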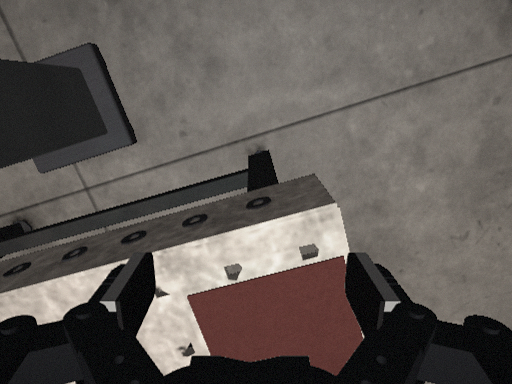

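The scene and top views show the case in the middle (top: columns 237–291, rows 162–228), with the lid standing at its left side, on the robot's left. The wrist camera sees only the table's corner. I'll enlarge the case.

```bash
cat > h.py <<'E'
import numpy as np, cv2
from cell import env
def cam(n):
    d=env.get_image(n); f=192/np.tan(np.radians(d["vertical_fov"])/2)
    return d,f
def proj(d,X):
    f=192/np.tan(np.radians(d["vertical_fov"])/2)
    c=np.asarray(d["R"])@np.asarray(X,float).T; c=c.T+np.asarray(d["t"]); return np.c_[d["cx"]+f*c[...,0]/c[...,2],d["cy"]+f*c[...,1]/c[...,2]] if c.ndim>1 else (d["cx"]+f*c[0]/c[2],d["cy"]+f*c[1]/c[2])
def ray(d,u,v):
    f=192/np.tan(np.radians(d["vertical_fov"])/2)
    R=np.asarray(d["R"]);t=np.asarray(d["t"]); C=-R.T@t
    r=R.T@np.array([(u-d["cx"])/f,(v-d["cy"])/f,1]); return C,r/np.linalg.norm(r)
def onz(d,u,v,z):
    C,r=ray(d,u,v); return C+r*(z-C[2])/r[2]
def tri(d1,p1,d2,p2):
    C1,r1=ray(d1,*p1);C2,r2=ray(d2,*p2)
    s=np.linalg.lstsq(np.c_[r1,-r2],C2-C1,rcond=None)[0]
    a=C1+s[0]*r1;b=C2+s[1]*r2; return (a+b)/2,np.linalg.norm(a-b)
def crop(d,x0,y0,x1,y1,k,name):
    im=cv2.resize(d["image"][y0:y1,x0:x1,::-1],None,fx=k,fy=k,interpolation=cv2.INTER_CUBIC)
    im=cv2.convertScaleAbs(im,alpha=1.6,beta=10)
    for x in range((x0//10+1)*10,x1,10): cv2.putText(im,str(x),((x-x0)*k-10,8),0,.3,(0,255,255)); cv2.line(im,((x-x0)*k,10),((x-x0)*k,14),(0,255,255))
    for y in range((y0//10+1)*10,y1,10): cv2.putText(im,str(y),(0,(y-y0)*k+4),0,.3,(0,255,255)); cv2.line(im,(22,(y-y0)*k),(26,(y-y0)*k),(0,255,255))
    cv2.imwrite("pics/"+name,im)
E
python3 - <<'E'
from h import *
d,_=cam("top"); crop(d,200,140,310,240,6,"t1.png")
d,_=cam("scene"); crop(d,180,120,310,250,5,"s1.png")
E
```

```text
(no output)
```

View pics/t1.png

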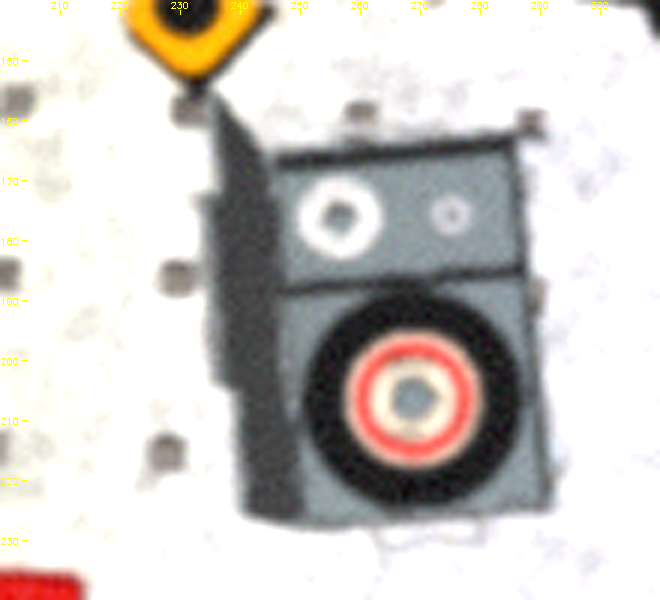

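View pics/s1.png

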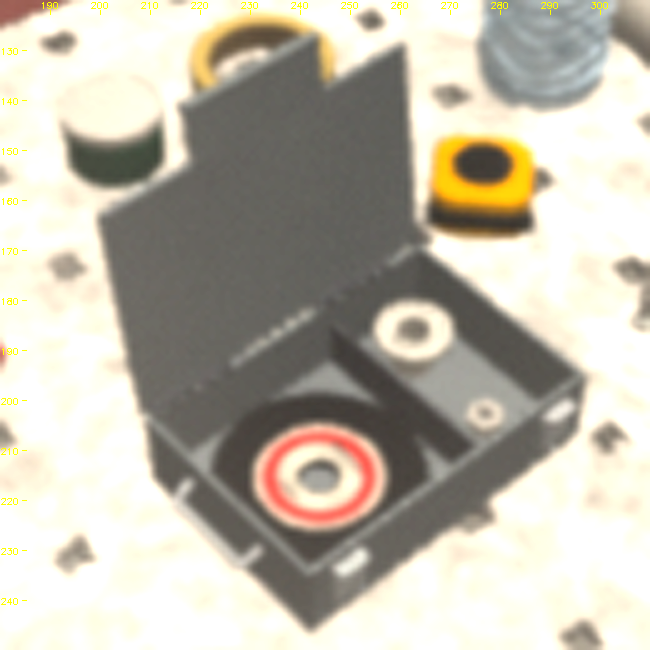

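The crops show the front rim corners (top 291.5,225 and 285.5,163; scene 242,234 and 297,195.5), the hinge corners (scene 209.5,203 and 264,169.5) and the tab corners (scene 216.5,141 and 243.5,127; top 237,204 and 234.5,173). I'll compute the positions from these.

```bash
python3 - <<'E'
from h import *
np.set_printoptions(precision=1,suppress=True)
T,_=cam("top");S,_=cam("scene")
P={}
for n,s,t in [("frontnear",(242,234),(291.5,225)),("frontfar",(297,195.5),(285.7,162.5)),("tabnear",(216.5,141),(236.5,204)),("tabfar",(243.5,127),(234,173.5)),("lidnear",(200,163),(240.5,225.5)),("lidfar",(261,129),(236,156))]:
    p,e=tri(S,s,T,t);P[n]=p;print(n,p,e, onz(S,*s,55),onz(T,*t,55))
for n,s in [("hingenear",(209.5,203)),("hingefar",(264,169.5))]:
    P[n]=onz(S,*s,55);print(n,P[n])
c=[onz(S,242,246,0)];print("bottom frontnear",c)
f=(P["frontnear"]);
for a,b in [("frontnear","frontfar"),("frontnear","hingenear"),("tabnear","tabfar"),("hingenear","hingefar"),("lidnear","lidfar")]:
    v=P[b]-P[a];print(a,b,np.linalg.norm(v),v,np.arctan2(v[1],v[0]))
# others
def c2(img,lo,hi):
    h=cv2.cvtColor(img,cv2.COLOR_RGB2HSV); m=cv2.inRange(h,lo,hi)
    cs,_=cv2.findContours(m,0,2); return sorted([ (cv2.contourArea(k),cv2.boundingRect(k),cv2.minAreaRect(k)) for k in cs],reverse=True,key=lambda q:q[0])[:3]
for n,lo,hi in [("yellow",(15,140,100),(32,255,255)),("red",(0,170,100),(6,255,255))]:
    for q in c2(T["image"],lo,hi): print(n,q,onz(T,*q[2][0],25))
for n,p,z in [("tape meas corner",(232,155),36),("tin",(178,189),46),("masking",(178.5,156),24),("bottle",(208,105),100),("grinder tip",(297,138),20)]:
    print(n,onz(T,*p,z))
E
```

```text
frontnear [489.2 -87.2  54.3] 4.74811488720083 [491.1 -88.5  55. ] [487.  -86.1  55. ]
frontfar [693.2 -64.7  50. ] 1.9386410429467844 [691.  -68.1  55. ] [691.1 -64.   55. ]
tabnear [529.   78.3 230.1] 0.24243745594638083 [623.9 255.8  55. ] [549.4  92.2  55. ]
tabfar [615.3  88.3 228. ] 2.6798254005683346 [734.8 265.4  55. ] [649.5 104.4  55. ]
lidnear [472.5  67.7 193.7] 0.7139497573457491 [530.7 198.3  55. ] [480.8  76.6  55. ]
lidfar [673.2  87.9 195.2] 1.1791693152727243 [777.1 224.2  55. ] [708.6 100.2  55. ]
hingenear [474.8  47.4  55. ]
hingefar [674.6  66.8  55. ]
bottom frontnear [array([489.9, -89.2,  -0. ])]
frontnear frontfar 205.27644563293757 [204.   22.5  -4.2] 0.10978360234732512
frontnear hingenear 135.3992247715033 [-14.4 134.6   0.7] 1.6773322297434738
tabnear tabfar 86.90503646262435 [86.3 10.  -2.2] 0.11538290200411712
hingenear hingefar 200.69704300440827 [199.8  19.4   0. ] 0.0968421264717211
lidnear lidfar 201.66091582030944 [200.6  20.2   1.5] 0.10042019462404311
yellow (293.0, (221, 131, 22, 21), ((231.25003051757812, 141.25001525878906), (17.677669525146484, 18.384777069091797), 45.0)) [767.5 121.1  25. ]
yellow (98.0, (189, 63, 12, 12), ((194.5, 68.5), (11.0, 11.0), 90.0)) [1029.8  262.2   25. ]
yellow (35.0, (165, 143, 28, 26), ((176.90318298339844, 156.99566650390625), (26.611364364624023, 21.504135131835938), 36.25383758544922)) [707.3 302.8  25. ]
red (96.5, (184, 235, 29, 8), ((198.0447540283203, 238.28404235839844), (28.19498634338379, 6.050693988800049), 3.5763344764709473)) [437.  215.4  25. ]
red (22.5, (49, 91, 8, 7), ((52.40000534057617, 93.80001068115234), (5.366563320159912, 6.260990142822266), 63.43495178222656)) [921.9 753.5  25. ]
red (18.0, (291, 38, 7, 7), ((294.0, 41.0), (6.0, 6.0), 90.0)) [1144.5  -87.4   25. ]
tape meas corner [716.5 115.4  36. ]
tin [594.5 286.5  46. ]
masking [711.1 297.8  24. ]
bottle [864.7 194.2 100. ]
grinder tip [ 786.7 -103.1   20. ]
```

```bash
cat >> h.py <<'E'
from scipy.spatial.transform import Rotation as Ro
HM=np.array([577,61.5,55.]); YAW=0.105
ex=np.array([np.cos(YAW),np.sin(YAW),0]); en=np.array([-np.sin(YAW),np.cos(YAW),0])
def st():
    o=env.observe(); R=Ro.from_euler('xyz',o["ee_rot"]).as_matrix(); return o,R,np.array(o["tool_pos"])
def cf(p): d=np.asarray(p)-HM; return np.array([d@ex,d@en,p[2]])   # case frame: s along hinge, n from hinge, z
def goal(s,n,z,a=None):
    o,R,p=st(); P=HM*[1,1,0]+ex*s+en*n+np.array([0,0,z]); off=R.T@(P-p)/1000
    print("t",round(o["time_s"],2),"now(s,n,z)",np.round(cf(p),1),"offset m",np.round(off,3),"force",np.round(o["force"],1))
    if a is not None:
        x=en*np.cos(a)-np.array([0,0,np.sin(a)])
        for y in (ex,-ex,):
            Rg=np.c_[x,y,np.cross(x,y)]; rv=Ro.from_matrix(R.T@Rg).as_rotvec(); print("  rot",np.round(rv,3),"deg",np.round(np.degrees(np.linalg.norm(rv)),1))
E
python3 - <<'E'
from h import *
o,R,p=st();print(np.round(R,3))
goal(0,60,260,np.pi/2)
T,_=cam("top");S,_=cam("scene")
crop(T,250,110,330,190,7,"t2.png");crop(S,280,140,350,220,7,"s2.png")
E
```

```text
[[-0.     0.299  0.954]
 [-0.     0.954 -0.299]
 [-1.    -0.    -0.   ]]
t 0.35 now(s,n,z) [-331.9  572.7  231. ] offset m [-0.029 -0.339  0.508] force [ 0.4 -0.9  0.4]
  rot [1.162 0.    0.   ] deg 66.6
  rot [-1.98 -0.    0.  ] deg 113.4
```

View pics/t2.png

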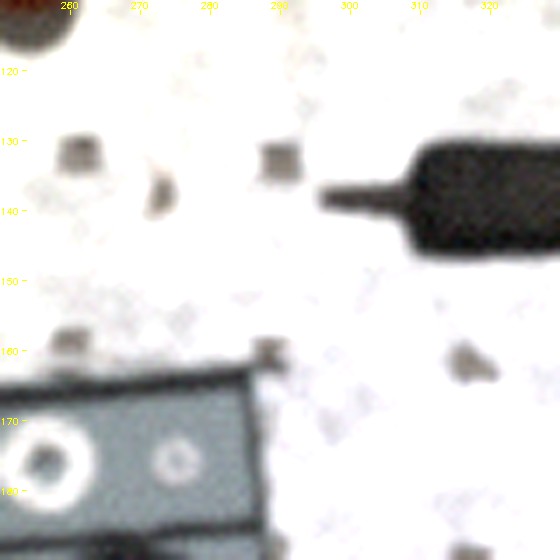

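View pics/s2.png

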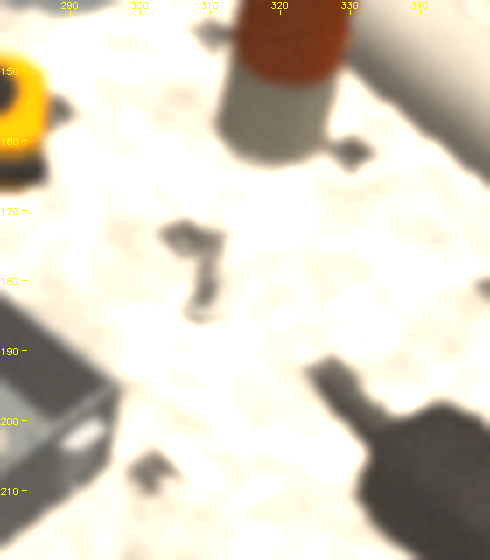

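Masking tape, tin, bolt (top 273,137) and tape measure are all clear of the working area. The checks agree: lid about 1.70 rad, case yaw about 0.105, edge lengths within a few mm of those given. Next I move behind the lid with the fingers shut.

```bash
python3 -m handwheel '[{"offset":[-0.005,-0.022,0.033],"rot":[0.145,0,0],"fingers":1},{"offset":[-0.005,-0.017,0.036],"rot":[0.145,0,0],"fingers":1},{"offset":[-0.005,-0.012,0.038],"rot":[0.145,0,0],"fingers":1},{"offset":[-0.005,-0.006,0.04],"rot":[0.145,0,0],"fingers":1},{"offset":[-0.005,0,0.04],"rot":[0.145,0,0],"fingers":1},{"offset":[-0.005,0.005,0.04],"rot":[0.145,0,0],"fingers":1},{"offset":[-0.005,0.011,0.038],"rot":[0.145,0,0],"fingers":1},{"offset":[-0.005,0.017,0.036],"rot":[0.145,0,0],"fingers":1}]' 20; python3 -c "
from h import *
goal(0,100,260,np.pi/2)"
```

```text
time_s: 1.25
tool_pos: [386.8, 339.5, 271.7]
ee_rot: [2.829, 1.57, 1.333]
force: [-0.1, 0.2, 1.2]
grip_width: -0.2
t 1.25 now(s,n,z) [-160.   296.4  271.7] offset m [0.012 0.166 0.191] force [-0.1  0.2  1.2]
  rot [-0.03  -0.001 -0.   ] deg 1.7
  rot [ 3.111e+00 -0.000e+00  1.000e-03] deg 178.3
```

```bash
python3 -m handwheel '[{"offset":[0,0.028,0.032],"rot":[-0.03,0,0],"fingers":1},{"offset":[0,0.028,0.033],"rot":[0,0,0],"fingers":1},{"offset":[0,0.028,0.034],"rot":[0,0,0],"fingers":1},{"offset":[-0.005,0.028,0.033],"rot":[0,0,0],"fingers":1},{"offset":[-0.005,0.028,0.033],"rot":[0,0,0],"fingers":1},{"offset":[0,0.028,0.033],"rot":[0,0,0],"fingers":1}]'; python3 -c "
from h import *
goal(0,-150,270,np.pi/2)
d,_=cam('wrist');cv2.imwrite('pics/w1.png',d['image'][:,:,::-1])"
```

```text
time_s: 1.85
tool_pos: [579.4, 150.2, 285.4]
ee_rot: [2.031, 1.564, 0.561]
force: [-0.2, 0.8, -0.3]
grip_width: -0.0
t 1.85 now(s,n,z) [ 11.7  87.9 285.4] offset m [ 0.015 -0.011  0.238] force [-0.2  0.8 -0.3]
  rot [-0.004 -0.003 -0.006] deg 0.5
  rot [ 3.138 -0.01   0.005] deg 179.8
```

View pics/w1.png

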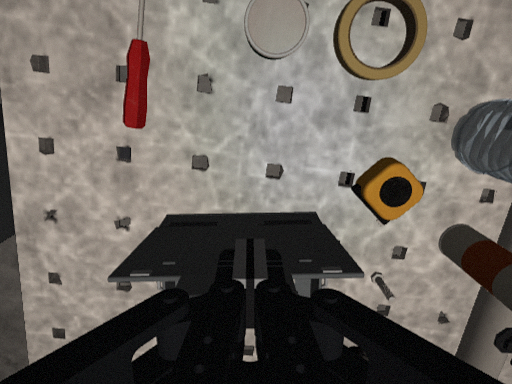

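The wrist view shows the lid's back (hinge line near row 213, free edge near row 277), with the closed fingertips behind and above it. I'll cross over the lid high up to rehearse the catch pose in front.

```bash
python3 -m handwheel '[{"offset":[0.0,-0.004,0.048],"rot":[0,0,0],"fingers":1},{"offset":[0,-0.003,0.048],"rot":[0,0,0],"fingers":1},{"offset":[0,-0.003,0.048],"rot":[0,0,0],"fingers":1},{"offset":[0,0,0.048],"rot":[0,0.1,0],"fingers":1},{"offset":[0,0,0.048],"rot":[0,0.14,0],"fingers":1},{"offset":[0,0,0],"rot":[0,0.14,0],"fingers":1},{"offset":[0,0,0],"rot":[0,0.14,0],"fingers":1},{"offset":[0,0,0],"rot":[0,0.14,0],"fingers":1}]'; python3 -c "
from h import *
goal(0,-150,250,0.8); print(st()[0]['joint_pos'])"
```

```text
time_s: 2.7
tool_pos: [599.4, -97.6, 284.4]
ee_rot: [3.105, 0.894, 1.643]
force: [-0.0, -0.2, -0.7]
grip_width: -0.0
t 2.7 now(s,n,z) [   5.6 -160.5  284.4] offset m [ 0.033 -0.006  0.013] force [-0.  -0.2 -0.7]
  rot [ 0.011  0.094 -0.02 ] deg 5.5
  rot [-3.127  0.032  0.147] deg 179.3
[-0.57708742  0.37920155  1.37007323  0.53924365  1.80742803 -0.6689049 ]
```

```bash
python3 -m handwheel '[{"offset":[0.029,-0.005,0.031],"rot":[0,0.09,0],"fingers":1},{"offset":[0.029,0,0.03],"rot":[0,0,0],"fingers":1},{"offset":[0.029,0,0.03],"rot":[0,0,0],"fingers":1},{"offset":[0.029,0,0.03],"rot":[0,0,0],"fingers":1},{"offset":[0.029,0,0.03],"rot":[0,0,0],"fingers":1}]'; python3 -c "
from h import *
goal(0,-180,45,0.8); print(st()[0]['joint_pos'])
d,_=cam('scene');crop(d,180,80,330,250,4,'s3.png')"
```

```text
time_s: 3.2
tool_pos: [603.9, -116.5, 72.7]
ee_rot: [3.096, 0.803, 1.629]
force: [0.5, -0.1, 0.8]
grip_width: -0.1
t 3.2 now(s,n,z) [   8.1 -179.9   72.7] offset m [ 0.02  -0.009  0.019] force [ 0.5 -0.1  0.8]
  rot [ 0.012  0.004 -0.032] deg 2.0
  rot [-3.129  0.051  0.006] deg 179.3
[-0.62440226  0.67340354  1.42234889  0.56905689  1.58932879 -0.87983822]
```

View pics/s3.png

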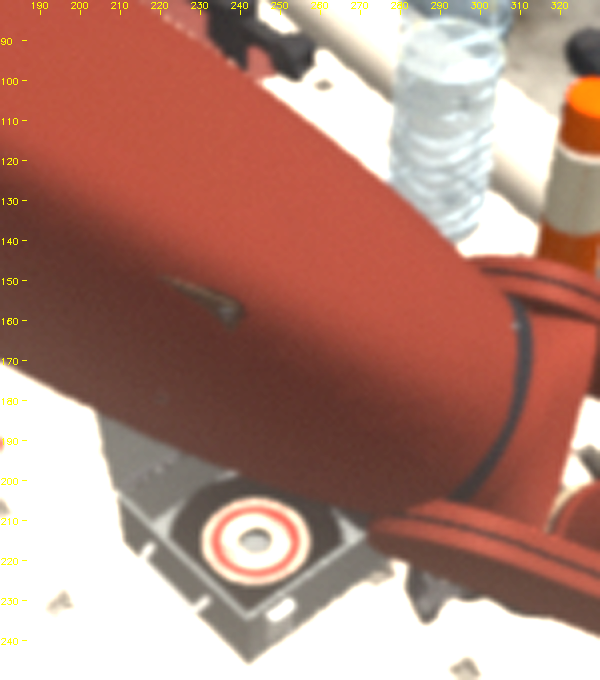

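The scene view is mostly the forearm, on the camera's side of the case and clear of it. The catch pose is reachable down to the shut height. Now I'll go back up, over and behind.

```bash
python3 -m handwheel '[{"offset":[-0.029,0,-0.03],"rot":[0,0,0],"fingers":1},{"offset":[-0.03,0,-0.03],"rot":[0,0,0],"fingers":1},{"offset":[-0.03,0,-0.03],"rot":[0,0,0],"fingers":1},{"offset":[-0.03,0,-0.03],"rot":[0,0,0],"fingers":1},{"offset":[-0.03,0,-0.03],"rot":[0,0,0],"fingers":1},{"offset":[-0.008,-0.005,-0.006],"rot":[0,-0.14,-0.02],"fingers":1},{"offset":[0,0,0],"rot":[0,-0.14,0],"fingers":1},{"offset":[0,0,0],"rot":[0,-0.14,0],"fingers":1}]'; python3 -c "
from h import *
goal(0,80,285,np.pi/2)"
```

```text
time_s: 4.05
tool_pos: [586.8, -114.1, 290.9]
ee_rot: [-3.114, 1.219, 1.695]
force: [-0.1, 0.7, -1.4]
grip_width: 0.3
t 4.05 now(s,n,z) [  -8.6 -175.6  290.9] offset m [ 0.093  0.007 -0.238] force [-0.1  0.7 -1.4]
  rot [-0.009 -0.351  0.008] deg 20.1
  rot [3.085 0.013 0.547] deg 179.5
```

```bash
python3 -m handwheel '[{"offset":[0,0,0],"rot":[0,-0.12,0],"fingers":1},{"offset":[0,0.004,0],"rot":[0,-0.12,0],"fingers":1},{"offset":[0,0.004,-0.02],"rot":[0,-0.11,0],"fingers":1},{"offset":[0,0,-0.048],"rot":[0,0,0],"fingers":1},{"offset":[0,0,-0.048],"rot":[0,0,0],"fingers":1},{"offset":[0,0,-0.048],"rot":[0,0,0],"fingers":1},{"offset":[0,0,-0.048],"rot":[0,0,0],"fingers":1},{"offset":[0,0,-0.048],"rot":[0,0,0],"fingers":1}]'; python3 -c "
from h import *
goal(0,60,205,np.pi/2)"
```

```text
time_s: 4.85
tool_pos: [569.2, 152.8, 304.3]
ee_rot: [0.5, 1.543, -0.981]
force: [0.4, 0.2, 0.2]
grip_width: -0.2
t 4.85 now(s,n,z) [  1.8  91.6 304.3] offset m [ 0.1   -0.003  0.029] force [0.4 0.2 0.2]
  rot [-0.015  0.024 -0.013] deg 1.8
  rot [ 3.127 -0.02  -0.038] deg 179.2
```

```bash
python3 -m handwheel '[{"offset":[0.034,0,0.012],"rot":[-0.015,0.024,-0.013],"fingers":1},{"offset":[0.034,0,0.012],"rot":[0,0,0],"fingers":1},{"offset":[0.034,0,0.01],"rot":[0,0,0],"fingers":1},{"offset":[0,0,0],"rot":[0,0,0],"fingers":1}]'; python3 -c "
from h import *
goal(0,30,205,np.pi/2)
d,_=cam('top');crop(d,200,140,310,240,5,'t4.png');d,_=cam('wrist');cv2.imwrite('pics/w4.png',d['image'][:,:,::-1])"
```

```text
time_s: 5.25
tool_pos: [571.3, 131.8, 206.6]
ee_rot: [2.091, 1.561, 0.643]
force: [-1.3, 0.7, -0.6]
grip_width: -0.2
t 5.25 now(s,n,z) [  1.8  70.6 206.6] offset m [ 0.001 -0.002  0.041] force [-1.3  0.7 -0.6]
  rot [ 0.018 -0.005 -0.008] deg 1.1
  rot [-3.124  0.013 -0.007] deg 179.0
```

View pics/t4.png

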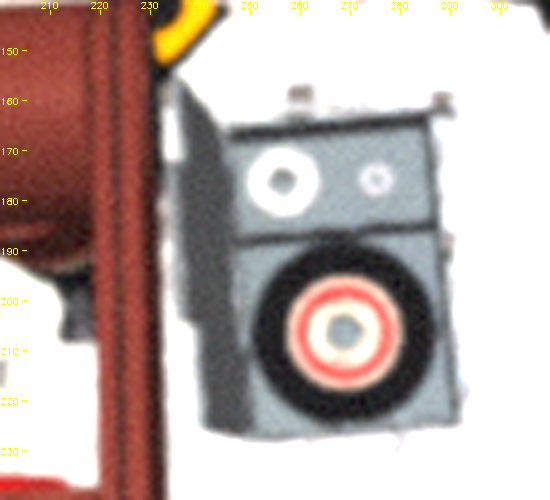

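View pics/w4.png

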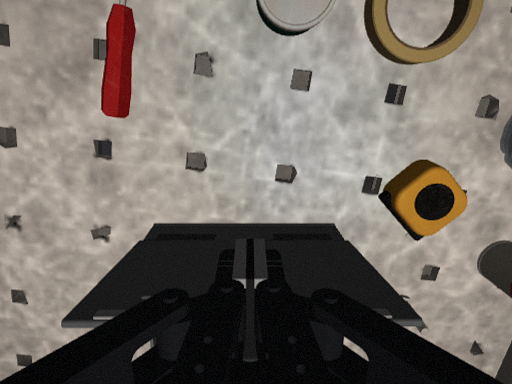

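Top view: the lid is still up, with the arm behind it. Wrist view: the fingertip is centred behind the tab. Pushing now.

```bash
python3 -m handwheel '[{"offset":[0,0,0.015],"rot":[0.018,0,0],"fingers":1},{"offset":[0,0,0.012],"rot":[0,0,0],"fingers":1},{"offset":[0,0,0.008],"rot":[0,0,0],"fingers":1},{"offset":[0,0,0.008],"rot":[0,0,0],"fingers":1},{"offset":[0,0,0.008],"rot":[0,0,0],"fingers":1},{"offset":[0,0,0.008],"rot":[0,0,0],"fingers":1},{"offset":[0,0,0.008],"rot":[0,0,0],"fingers":1},{"offset":[0,0,0.008],"rot":[0,0,0],"fingers":1}]'; python3 -c "
from h import *
goal(0,-33,205,np.pi/2)
d,_=cam('scene');crop(d,180,100,330,250,4,'s5.png');d,_=cam('wrist');cv2.imwrite('pics/w5.png',d['image'][:,:,::-1])"
```

```text
time_s: 6.15
tool_pos: [586.9, 52.9, 221.0]
ee_rot: [1.781, 1.541, 0.312]
force: [0.2, 1.1, -0.4]
grip_width: -0.0
t 6.15 now(s,n,z) [  8.9  -9.6 221. ] offset m [ 0.016 -0.009  0.024] force [ 0.2  1.1 -0.4]
  rot [-0.003 -0.006 -0.029] deg 1.7
  rot [ 3.139 -0.045  0.01 ] deg 179.8
```

View pics/s5.png

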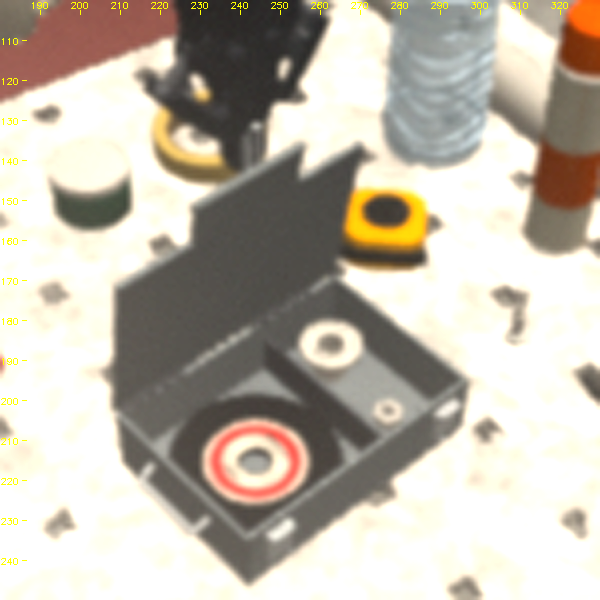

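View pics/w5.png

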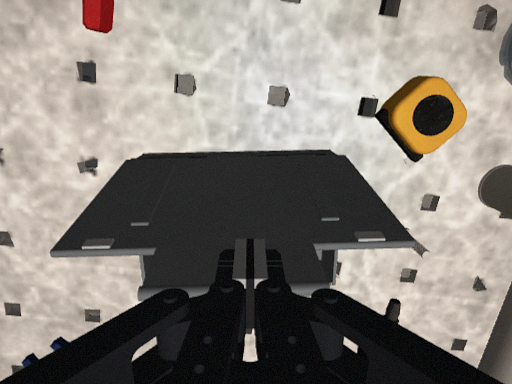

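The lid has tipped to about 1.42 rad (scene: tab corners at 228,152 and 255,136). The fingertip has drifted up to z 221, so I'll bring it down while pushing on gently.

```bash
python3 -m handwheel '[{"offset":[0.006,-0.003,0.003],"rot":[0,-0.006,-0.029],"fingers":1},{"offset":[0.006,-0.003,0.004],"rot":[0,0,0],"fingers":1},{"offset":[0.006,-0.002,0.006],"rot":[0,0,0],"fingers":1},{"offset":[0.004,0,0.006],"rot":[0,0,0],"fingers":1}]'; python3 -c "
from h import *
goal(0,-40,205,np.pi/2)
d,_=cam('scene');crop(d,180,100,330,250,4,'s6.png')"
```

```text
time_s: 6.65
tool_pos: [581.3, 32.1, 198.2]
ee_rot: [-0.56, 1.569, -2.029]
force: [-0.3, 1.8, 0.2]
grip_width: -0.3
t 6.65 now(s,n,z) [  1.2 -29.6 198.2] offset m [-0.007 -0.001  0.01 ] force [-0.3  1.8  0.2]
  rot [-0.002  0.001  0.001] deg 0.2
  rot [ 3.139e+00  1.000e-03 -2.000e-03] deg 179.9
```

View pics/s6.png

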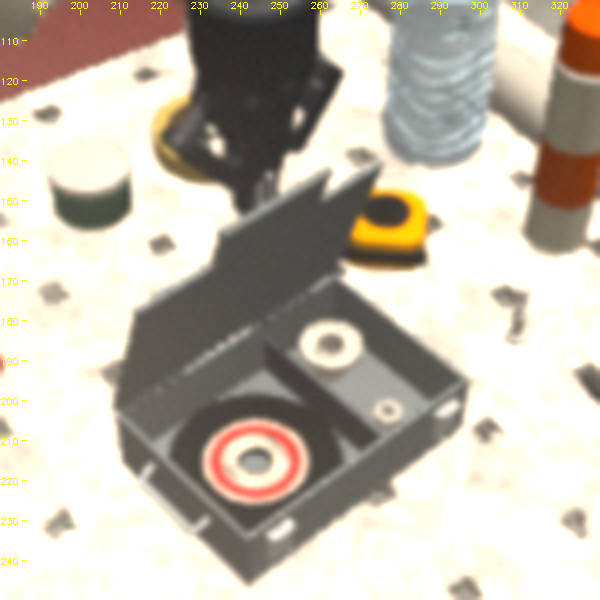

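Lid at about 1.26 rad (scene: tab corners near 235,159 and 262,143). A little more push is needed.

```bash
python3 -m handwheel '[{"offset":[0,-0.001,0.006],"rot":[0,0,0],"fingers":1},{"offset":[0,0,0.006],"rot":[0,0,0],"fingers":1}]'; python3 -c "
from h import *
goal(0,-45,205,np.pi/2)"
```

```text
time_s: 6.9
tool_pos: [580.8, 18.7, 196.6]
ee_rot: [-1.221, 1.568, -2.689]
force: [0.2, 1.6, -0.6]
grip_width: -0.1
t 6.9 now(s,n,z) [ -0.7 -43.  196.6] offset m [-0.008  0.001  0.002] force [ 0.2  1.6 -0.6]
  rot [-0.002  0.001  0.003] deg 0.2
  rot [ 3.139e+00  5.000e-03 -2.000e-03] deg 179.9
```

About 1.17 rad now. I withdraw up and over, and tilt in front of the lid.

```bash
python3 -m handwheel '[{"offset":[-0.05,0,-0.005],"rot":[0,0,0],"fingers":1},{"offset":[-0.025,0,0.04],"rot":[0,0,0],"fingers":1},{"offset":[0,0,0.048],"rot":[0,0.13,0],"fingers":1},{"offset":[-0.004,0,0.03],"rot":[0,0.14,0],"fingers":1},{"offset":[0.029,0,0.008],"rot":[0,0.14,0],"fingers":1}]'; python3 -c "
from h import *
goal(0,-150,175,.8)
d,_=cam('scene');crop(d,180,100,330,250,4,'s7.png')
d,_=cam('top');crop(d,200,140,310,240,5,'t7.png')"
```

```text
time_s: 7.4
tool_pos: [596.9, -96.3, 252.8]
ee_rot: [3.106, 1.161, 1.653]
force: [0.8, 0.3, -1.2]
grip_width: -0.2
t 7.4 now(s,n,z) [   3.2 -159.   252.8] offset m [ 0.075 -0.004  0.023] force [ 0.8  0.3 -1.2]
  rot [ 0.015  0.361 -0.007] deg 20.7
  rot [-3.075  0.01   0.562] deg 179.1
```

View pics/s7.png

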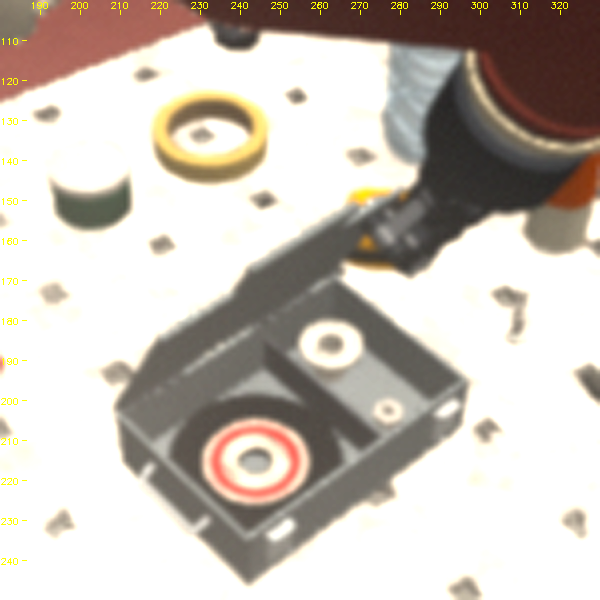

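View pics/t7.png

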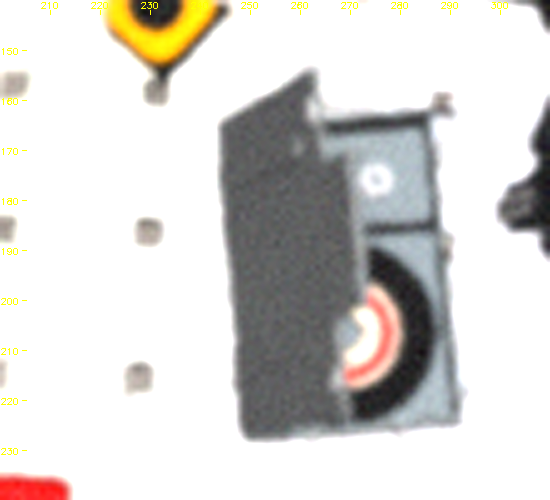

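Falling on its own (top: tab's outer edge now at column about 270; scene: near tab corner at about 242,167). Getting the angle.

```bash
cat >> h.py <<'E'
def lidangle(d,s,uv):
    th=np.linspace(0,1.9,1901); P=(HM+ex*s)[None]-np.cos(th)[:,None]*178*en+np.sin(th)[:,None]*np.array([0,0,178.])
    q=proj(d,P); e=np.hypot(*(q-np.array(uv)).T); i=e.argmin(); return th[i],e[i]
E
python3 - <<'E'
from h import *
T,_=cam("top");S,_=cam("scene")
print(lidangle(T,45,(269.5,171)),lidangle(T,-45,(271.5,203)),lidangle(S,-45,(242,167)),env.observe()["time_s"])
E
```

```text
(np.float64(1.1280000000000001), np.float64(1.1068375740609877)) (np.float64(1.139), np.float64(1.440962479614694)) (np.float64(1.12), np.float64(0.5200921788034404)) 7.6
```

```bash
python3 -m handwheel '[{"offset":[0.037,-0.002,0.016],"rot":[0,0.12,0],"fingers":1},{"offset":[0.041,-0.001,0.01],"rot":[0,0.12,0],"fingers":1},{"offset":[0.012,0,-0.016],"rot":[0,0.12,0],"fingers":1},{"offset":[0.01,0,-0.011],"rot":[0,0,0],"fingers":1}]'; python3 -c "
from h import *
goal(0,-108,175,.8)
d,_=cam('top');crop(d,200,140,310,240,5,'t8.png')"
```

```text
time_s: 8.0
tool_pos: [589.5, -41.8, 172.7]
ee_rot: [3.122, 0.806, 1.68]
force: [-0.0, 0.4, 0.5]
grip_width: -0.4
t 8.0 now(s,n,z) [   1.6 -104.1  172.7] offset m [-0.004 -0.002  0.001] force [-0.   0.4  0.5]
  rot [0.023 0.006 0.003] deg 1.4
  rot [-3.118 -0.005  0.009] deg 178.7
```

View pics/t8.png

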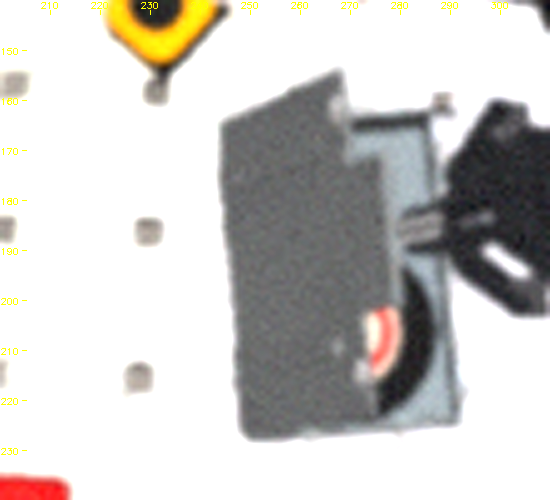

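The finger is in position just below the lid's free edge (top: tip about 281,185; tab edge column about 277, lid about 1.0 rad). I'll hold and let the lid come onto it.

```bash
python3 -m handwheel '[{"offset":[0,0,0],"rot":[0,0,0],"fingers":1},{"offset":[0,0,0],"rot":[0,0,0],"fingers":1}]'; python3 -c "
from h import *
goal(0,-108,175,.8)
T,_=cam('top');crop(T,200,140,310,240,5,'t9.png')
S,_=cam('scene');crop(S,180,100,330,250,4,'s9.png')"
```

```text
time_s: 8.25
tool_pos: [590.6, -37.1, 177.4]
ee_rot: [3.113, 0.818, 1.683]
force: [-0.7, 0.1, -1.5]
grip_width: -0.1
t 8.25 now(s,n,z) [  3.2 -99.5 177.4] offset m [-0.004 -0.004  0.008] force [-0.7  0.1 -1.5]
  rot [0.034 0.018 0.005] deg 2.2
  rot [-3.108 -0.008  0.029] deg 178.1
```

View pics/t9.png

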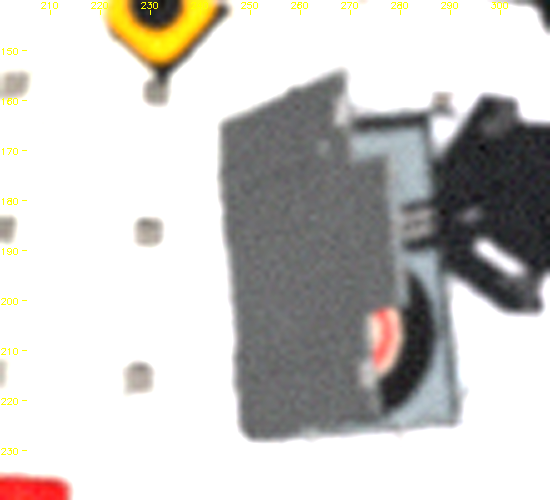

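View pics/s9.png

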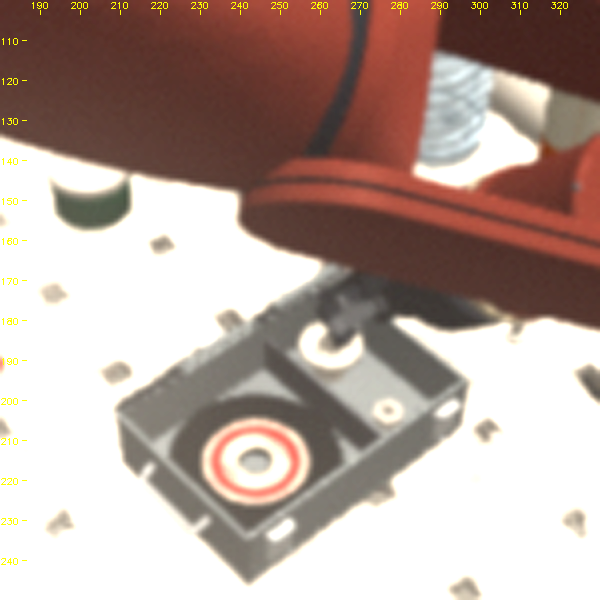

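```bash
python3 - <<'E'
from h import *
T,_=cam("top")
print(lidangle(T,45,(277.5,171)),lidangle(T,-45,(280,201)),"prev",lidangle(T,45,(276.5,171)))
crop(T,200,140,310,240,5,'t10.png')
goal(0,-108,175,.8)
# check grey level column profile through tab for the edge
g=T["image"].astype(int).sum(2)
for r in (176,178,195): print(r,g[r,268:292])
E
```

```text
(np.float64(0.978), np.float64(0.7359405333135217)) (np.float64(0.983), np.float64(0.507244156291542)) prev (np.float64(0.998), np.float64(0.8017691207489853))
t 8.4 now(s,n,z) [   3.5 -100.1  177.5] offset m [-0.004 -0.004  0.007] force [-0.4 -0.3  0.1]
  rot [0.033 0.016 0.003] deg 2.1
  rot [-3.109 -0.005  0.026] deg 178.1
176 [186 176 185 178 179 182 184 177 203 250 279 289 315 327 339 334 310 263
 168 126  86  63  62  65]
178 [192 186 176 180 178 194 182 195 205 258 293 307 308 334 333 313 314 248
 170 100  78  51  49  65]
195 [187 190 175 189 181 185 185 183 181 174 190 249 258 177 145 201 275 311
 310 252 225 285 338 298]
```

View pics/t10.png

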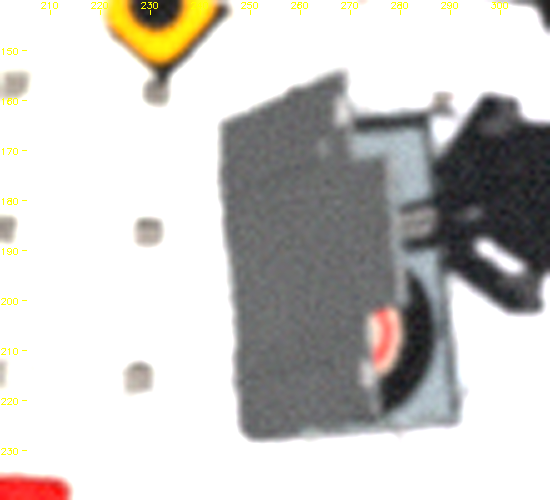

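The lid has stopped at about 0.97 rad between two frames, matching the fingertip geometry (0.96), so it is resting on the fingers. Now I lower it slowly.

```bash
python3 -m handwheel '[{"offset":[0,0,0.002],"rot":[0.005,0,0],"fingers":1},{"offset":[0,-0.001,0.003],"rot":[0.005,0,0],"fingers":1},{"offset":[0,0,0.004],"rot":[0.005,0,0],"fingers":1},{"offset":[0,-0.001,0.004],"rot":[0.005,0,0],"fingers":1},{"offset":[0,0,0.004],"rot":[0.005,0,0],"fingers":1},{"offset":[0,-0.001,0.004],"rot":[0.005,0,0],"fingers":1},{"offset":[0,0,0.004],"rot":[0,0,0],"fingers":1}]'; python3 -c "
from h import *
goal(0,-129.4,146.9,.8)
T,_=cam('top');crop(T,200,140,310,240,5,'t11.png')"
```

```text
time_s: 9.1
tool_pos: [591.2, -59.0, 160.7]
ee_rot: [3.14, 0.82, 1.676]
force: [0.7, 0.3, 0.2]
grip_width: -0.2
t 9.1 now(s,n,z) [   1.5 -121.3  160.7] offset m [ 0.005 -0.002  0.015] force [0.7 0.3 0.2]
  rot [0.001 0.02  0.   ] deg 1.1
  rot [-3.14  -0.     0.031] deg 179.9
```

View pics/t11.png

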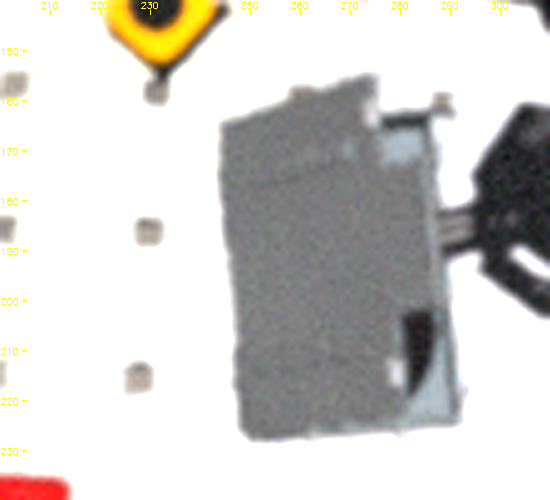

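```bash
python3 -m handwheel '[{"offset":[0.001,0,0.003],"rot":[0,0.003,0],"fingers":1},{"offset":[0.001,0,0.004],"rot":[0,0.003,0],"fingers":1},{"offset":[0.001,0,0.004],"rot":[0,0.003,0],"fingers":1},{"offset":[0.001,0,0.004],"rot":[0,0.003,0],"fingers":1},{"offset":[0.001,0,0.004],"rot":[0,0.003,0],"fingers":1},{"offset":[0.002,0,0.004],"rot":[0,0,0],"fingers":1},{"offset":[0.002,0,0.004],"rot":[0,0,0],"fingers":1}]'; python3 -c "
from h import *
goal(0,-147.5,118,.8)
T,_=cam('top');crop(T,200,140,310,240,5,'t12.png')"
```

```text
time_s: 9.85
tool_pos: [592.8, -74.1, 132.9]
ee_rot: [3.141, 0.804, 1.676]
force: [0.3, -0.3, -0.1]
grip_width: 0.0
t 9.85 now(s,n,z) [   1.5 -136.5  132.9] offset m [ 0.003 -0.002  0.018] force [ 0.3 -0.3 -0.1]
  rot [ 0.001  0.004 -0.   ] deg 0.2
  rot [-3.141  0.     0.006] deg 180.0
```

View pics/t12.png

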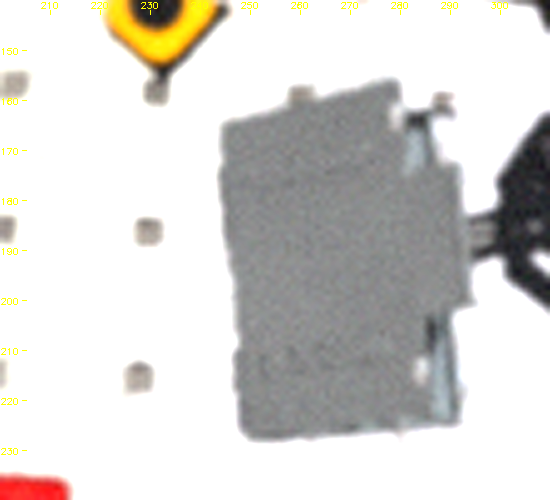

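```bash
python3 -c "
from h import *
T,_=cam('top')
print(lidangle(T,45,(292,173)),lidangle(T,-45,(294.3,200)))
o,R,p=st();c=cf(p);a=.8
# edge angle if resting on upper face: solve n*sin a + z*cos a equal
f=(c[1]*np.sin(a)+c[2]*np.cos(a))+11
th=np.linspace(0,1.2,1201);g=-178*np.cos(th)*np.sin(a)+(55+178*np.sin(th))*np.cos(a)
print('contact th',th[np.argmin(abs(g-f))],c,o['force'],o['time_s'])"
```

```text
(np.float64(0.621), np.float64(0.7614902752551115)) (np.float64(0.648), np.float64(2.1401920179044454))
contact th 0.613 [   1.23787181 -136.53314648  132.29836751] [-0.16240002 -0.74093104 -1.23208578] 9.95
```

Lid angle is about 0.62 rad by camera and 0.61 by contact geometry, so it is riding on the fingers. Lowering on.

```bash
python3 -m handwheel '[{"offset":[0.001,0,0.003],"rot":[0,0,0],"fingers":1},{"offset":[0.001,0,0.004],"rot":[0,0,0],"fingers":1},{"offset":[0.001,0,0.004],"rot":[0,0,0],"fingers":1},{"offset":[0.001,0,0.004],"rot":[0,0,0],"fingers":1},{"offset":[0.001,0,0.004],"rot":[0,0,0],"fingers":1},{"offset":[0.002,0,0.004],"rot":[0,0,0],"fingers":1},{"offset":[0.002,0,0.004],"rot":[0,0,0],"fingers":1},{"offset":[0.002,0,0.004],"rot":[0,0,0],"fingers":1}]'; python3 -c "
from h import *
goal(0,-164,68,.8)"
```

```text
time_s: 10.75
tool_pos: [594.6, -89.9, 101.2]
ee_rot: [3.14, 0.804, 1.675]
force: [0.5, -1.1, 0.0]
grip_width: 0.0
t 10.75 now(s,n,z) [   1.6 -152.4  101.2] offset m [ 0.016 -0.002  0.031] force [ 0.5 -1.1  0. ]
  rot [ 0.001  0.004 -0.   ] deg 0.2
  rot [-3.14   0.     0.007] deg 179.9
```

```bash
python3 -m handwheel '[{"offset":[0.001,0,0.002],"rot":[0,0,0],"fingers":1},{"offset":[0.002,0,0.004],"rot":[0,0,0],"fingers":1},{"offset":[0.002,0,0.004],"rot":[0,0,0],"fingers":1},{"offset":[0.002,0,0.004],"rot":[0,0,0],"fingers":1},{"offset":[0.002,0,0.003],"rot":[0,0,0],"fingers":1},{"offset":[0.002,0,0.003],"rot":[0,0,0],"fingers":1},{"offset":[0.002,0,0.003],"rot":[0,0,0],"fingers":1},{"offset":[0.002,0,0.003],"rot":[0,0,0],"fingers":1}]'; cat >> h.py <<'E'
def chk(a=.8):
    o,R,p=st();c=cf(p)
    f=(c[1]*np.sin(a)+c[2]*np.cos(a))+11
    th=np.linspace(-.2,1.2,1401);g=-178*np.cos(th)*np.sin(a)+(55+178*np.sin(th))*np.cos(a)
    t=th[np.argmin(abs(g-f))];e=np.array([-178*np.cos(t)-c[1],55+178*np.sin(t)-c[2]])
    print('contact th',t,'overlap',e@[-np.cos(a),np.sin(a)],np.round(c,1),np.round(o['force'],1))
E
python3 -c "
from h import *
goal(0,-170,36,.8);chk()
T,_=cam('top');crop(T,200,140,310,240,5,'t13.png')"
```

```text
time_s: 11.55
tool_pos: [595.7, -99.9, 69.5]
ee_rot: [3.14, 0.805, 1.674]
force: [-0.2, -3.0, -0.6]
grip_width: -0.3
t 11.55 now(s,n,z) [   1.7 -162.4   69.5] offset m [ 0.019 -0.002  0.029] force [-0.2 -3.  -0.6]
  rot [ 0.001  0.005 -0.001] deg 0.3
  rot [-3.141e+00  1.000e-03  9.000e-03] deg 180.0
contact th 0.23399999999999999 overlap 26.640332579268566 [   1.7 -162.4   69.5] [-0.2 -3.  -0.6]
```

View pics/t13.png

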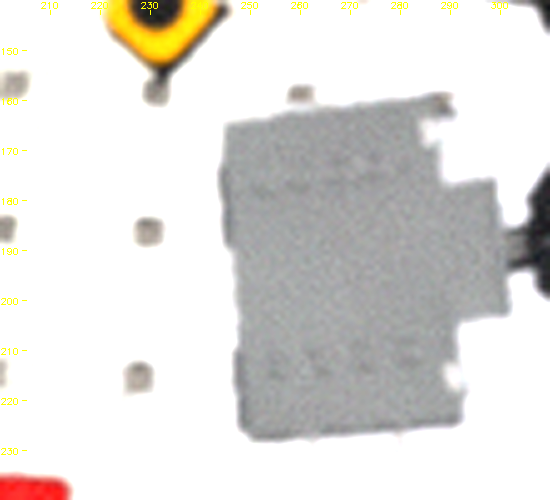

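Lid about 0.23 rad, tab edge at column 300, still riding. Slower now.

```bash
python3 -m handwheel '[{"offset":[0.002,0,0.003],"rot":[0,0,0],"fingers":1},{"offset":[0.002,0,0.003],"rot":[0,0,0],"fingers":1},{"offset":[0.002,0,0.002],"rot":[0,0,0],"fingers":1},{"offset":[0.001,0,0.002],"rot":[0,0,0],"fingers":1},{"offset":[0.002,0,0.002],"rot":[0,0,0],"fingers":1},{"offset":[0.001,0,0.002],"rot":[0,0,0],"fingers":1},{"offset":[0.002,0,0.002],"rot":[0,0,0],"fingers":1},{"offset":[0.001,0,0.002],"rot":[0,0,0],"fingers":1}]'; python3 -c "
from h import *
goal(0,-170,36,.8);chk()"
```

```text
time_s: 12.4
tool_pos: [596.1, -103.9, 45.2]
ee_rot: [3.14, 0.805, 1.675]
force: [0.1, 0.2, -0.6]
grip_width: -0.2
t 12.4 now(s,n,z) [   1.6 -166.5   45.2] offset m [ 0.004 -0.002  0.009] force [ 0.1  0.2 -0.6]
  rot [ 0.     0.005 -0.001] deg 0.3
  rot [-3.141e+00  1.000e-03  8.000e-03] deg 180.0
contact th 0.09599999999999997 overlap 26.723782990390234 [   1.6 -166.5   45.2] [ 0.1  0.2 -0.6]
```

```bash
python3 -m handwheel '[{"offset":[0.001,0,0.002],"rot":[0,0,0],"fingers":1},{"offset":[0.001,0,0.002],"rot":[0,0,0],"fingers":1},{"offset":[0.001,0,0.002],"rot":[0,0,0],"fingers":1},{"offset":[0.001,0,0.001],"rot":[0,0,0],"fingers":1},{"offset":[0.001,0,0.002],"rot":[0,0,0],"fingers":1},{"offset":[0.001,0,0.001],"rot":[0,0,0],"fingers":1},{"offset":[0.001,0,0.001],"rot":[0,0,0],"fingers":1},{"offset":[0.001,0,0.001],"rot":[0,0,0],"fingers":1}]'; python3 -c "
from h import *
goal(0,-175,25,.8);chk()
T,_=cam('top');crop(T,200,140,310,240,5,'t14.png')
T,_=cam('scene');crop(T,180,120,310,250,4,'s14.png')
T,_=cam('wrist');cv2.imwrite('pics/w14.png',T['image'][:,:,::-1])"
```

```text
time_s: 13.2
tool_pos: [596.1, -106.1, 29.8]
ee_rot: [3.141, 0.803, 1.676]
force: [-0.4, -0.1, 0.7]
grip_width: -0.0
t 13.2 now(s,n,z) [   1.4 -168.7   29.8] offset m [-0.001 -0.001  0.008] force [-0.4 -0.1  0.7]
  rot [0.001 0.003 0.   ] deg 0.2
  rot [-3.141e+00 -1.000e-03  5.000e-03] deg 180.0
contact th 0.0010000000000000009 overlap 24.719625173172254 [   1.4 -168.7   29.8] [-0.4 -0.1  0.7]
```

View pics/s14.png

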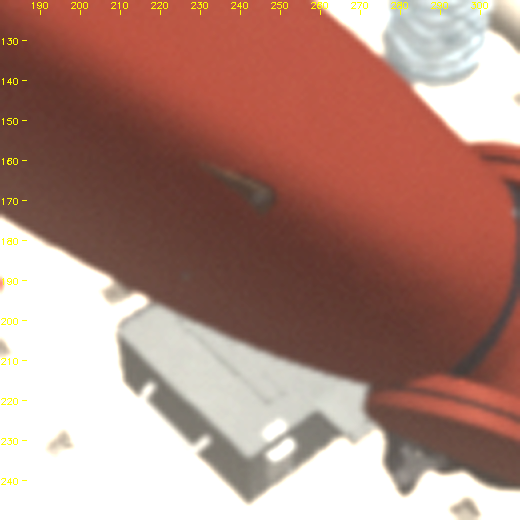

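View pics/w14.png

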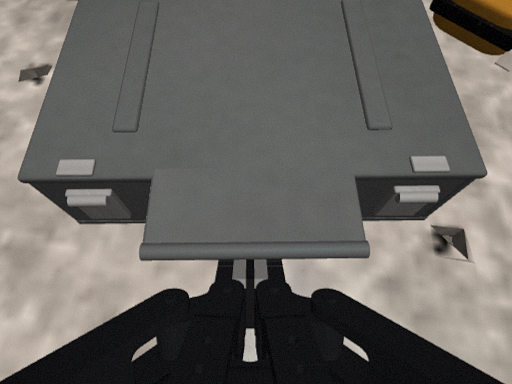

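Wrist view: the lid is level on the rim, its tab edge on the fingers (row 250). A few more very slow mm to make sure it is seated.

```bash
python3 -m handwheel '[{"offset":[0,0,0.001],"rot":[0,0,0],"fingers":1},{"offset":[0,0,0.001],"rot":[0,0,0],"fingers":1},{"offset":[0,0,0.001],"rot":[0,0,0],"fingers":1},{"offset":[0,0,0.001],"rot":[0,0,0],"fingers":1},{"offset":[0,0,0.001],"rot":[0,0,0],"fingers":1},{"offset":[0,0,0.001],"rot":[0,0,0],"fingers":1},{"offset":[0,0,0.001],"rot":[0,0,0],"fingers":1},{"offset":[0,0,0.001],"rot":[0,0,0],"fingers":1}]'; python3 -c "
from h import *
goal(0,-175,25,.8);chk()
T,_=cam('top');crop(T,200,140,310,240,5,'t15.png')
T,_=cam('wrist');cv2.imwrite('pics/w15.png',T['image'][:,:,::-1])"
```

```text
time_s: 14.15
tool_pos: [597.0, -112.3, 24.4]
ee_rot: [3.141, 0.803, 1.676]
force: [-0.1, -0.5, 0.7]
grip_width: 0.1
t 14.15 now(s,n,z) [   1.7 -175.    24.4] offset m [-0.    -0.002 -0.   ] force [-0.1 -0.5  0.7]
  rot [0.001 0.003 0.   ] deg 0.2
  rot [-3.14  -0.     0.005] deg 179.9
contact th -0.069 overlap 14.987175679205372 [   1.7 -175.    24.4] [-0.1 -0.5  0.7]
```

View pics/w15.png

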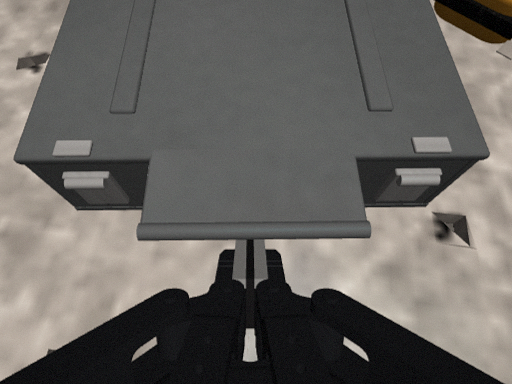

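View pics/t15.png

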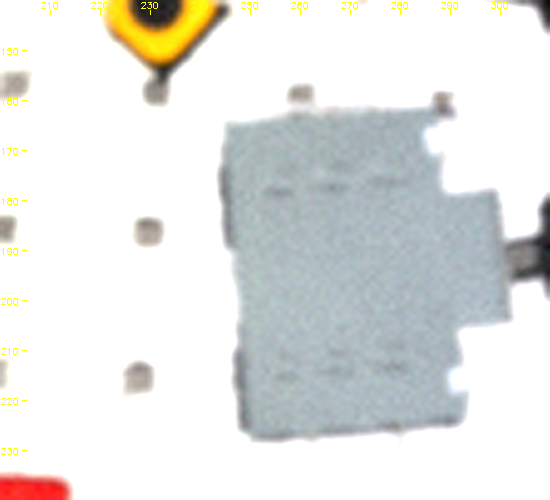

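The lid is shut: the wrist view shows it flush, with the fingers dropping clear of the tab, and the top view shows the tab edge at column 301. Withdrawing.

```bash
python3 -m handwheel '[{"offset":[0,0,0.002],"rot":[0,0,0],"fingers":1},{"offset":[-0.002,0,0.003],"rot":[0,0,0],"fingers":1},{"offset":[-0.008,0,0.006],"rot":[0,0,0],"fingers":1},{"offset":[-0.02,0,0.012],"rot":[0,0,0],"fingers":1},{"offset":[-0.03,0,0.01],"rot":[0,0,0],"fingers":1},{"offset":[-0.04,0,0],"rot":[0,0,0],"fingers":1},{"offset":[-0.04,0,0],"rot":[0,0,0],"fingers":1},{"offset":[0,0,0],"rot":[0,0,0],"fingers":1}]'; python3 -c "
from h import *
np.set_printoptions(precision=1,suppress=True)
goal(0,-175,25,.8)
T,_=cam('top');crop(T,150,100,310,250,5,'t16.png')
T2,_=cam('wrist');cv2.imwrite('pics/w16.png',T2['image'][:,:,::-1])
S,_=cam('scene');crop(S,150,90,340,260,4,'s16.png')
print(lidangle(T,45,(299.5,178)),lidangle(T,-45,(302,204)))"
```

```text
time_s: 15.05
tool_pos: [608.9, -239.3, 103.5]
ee_rot: [-3.138, 0.802, 1.68]
force: [0.5, -0.6, -0.1]
grip_width: 0.2
t 15.05 now(s,n,z) [   0.2 -302.5  103.5] offset m [ 0.1  0.  -0. ] force [ 0.5 -0.6 -0.1]
  rot [-0.  0.  0.] deg 0.2
  rot [ 3.1  0.  -0. ] deg 179.9
(np.float64(0.0), np.float64(0.2856451664823124)) (np.float64(0.258), np.float64(0.15857397541350438))
```

View pics/w16.png

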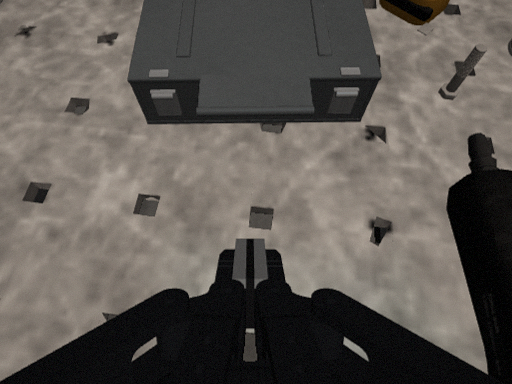

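View pics/t16.png

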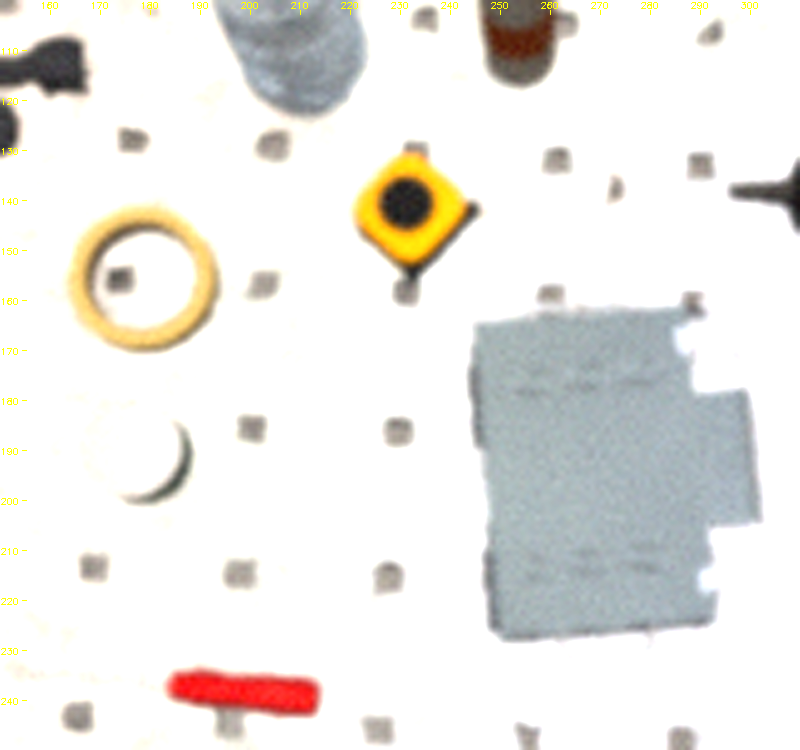

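View pics/s16.png

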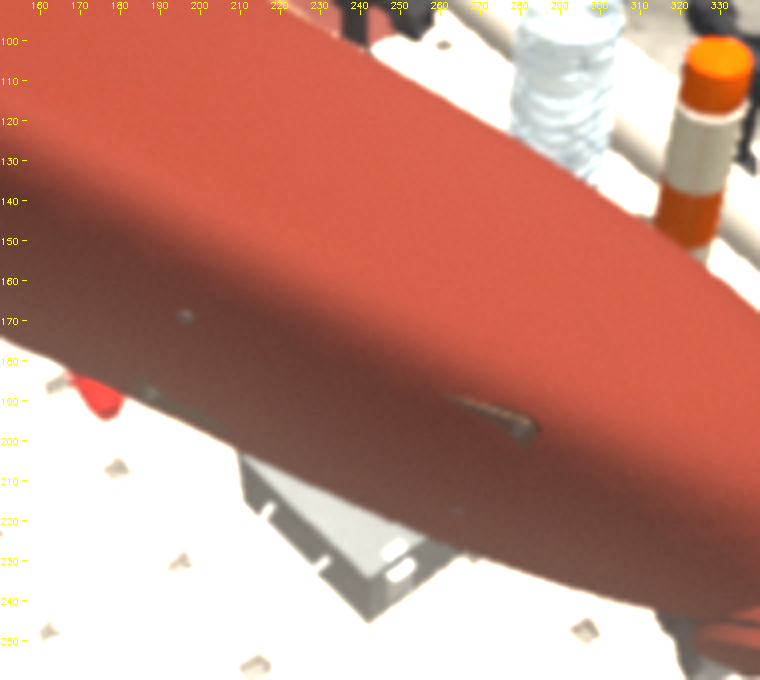

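All views show the lid flat, the bystanders in place and the tool clear. One numeric check of the lid angle in the wrist view, since the top view can't resolve it near zero.

```bash
python3 -c "
from h import *
np.set_printoptions(precision=1,suppress=True)
W,_=cam('wrist');T,_=cam('top')
crop(W,110,40,400,140,2,'w17.png')
for th in (0,.03,.06):
  for s,r,zz in ((-104,142,0),(104,142,0),(-45,178,0),(45,178,0)):
    print(th,s,r,proj(W,HM+ex*s-en*r*np.cos(th)+np.array([0,0,r*np.sin(th)])))
print(tri(W,(197.5,112),T,(302,204)),tri(W,(313.5,112),T,(299.5,178)))
print('bottom front corners',[proj(W,HM*[1,1,0]+ex*s-en*140) for s in (-104,104)])
"
```

```text
0 -104 142 (np.float64(125.3753221352567), np.float64(85.66503582527491))
0 104 142 (np.float64(381.5680973892564), np.float64(84.71193647766165))
0 -45 178 (np.float64(194.03015408171393), np.float64(120.54650944830638))
0 45 178 (np.float64(312.05813728622417), np.float64(120.24245702927463))
0.03 -104 142 (np.float64(123.5536500078315), np.float64(81.68633213684203))
0.03 104 142 (np.float64(383.41132575738743), np.float64(80.68579748527443))
0.03 -45 178 (np.float64(192.89610530465717), np.float64(115.86646696776417))
0.03 45 178 (np.float64(313.1883620716415), np.float64(115.53823772256071))
0.06 -104 142 (np.float64(121.71008878997519), np.float64(77.4778252382579))
0.06 104 142 (np.float64(385.2770576338201), np.float64(76.4267434254161))
0.06 -45 178 (np.float64(191.73718170998097), np.float64(110.83806043127173))
0.06 45 178 (np.float64(314.3434270253513), np.float64(110.48342799136927))
(array([ 554.4, -118.1,   62.7]), np.float64(0.07556796793823668)) (array([ 639.7, -109.1,   62.3]), np.float64(1.1698630212024401))
bottom front corners [(np.float64(145.4402228343198), np.float64(126.19110000277965)), (np.float64(361.293119618939), np.float64(125.67389602783872))]
```

View pics/w17.png

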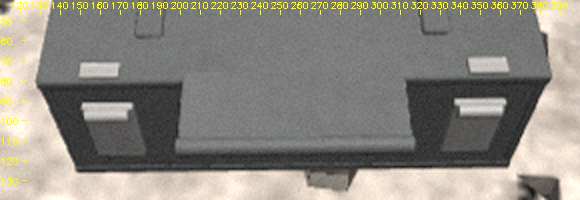

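The rim corners match θ = 0 within about 1 px (lid corners at row 83; predicted 83.7 after the 2 px bias seen at the case's bottom corners). The tab's lower edge is within 0.015 rad of shut. Handing in.

```bash
python3 -c "
from cell import env
print(env.observe()['time_s'],env.close_job())"
```

```text
the job is handed in; nothing more can be done
15.3 None
```

The grinding-disc case is shut without a slam, and I handed the job in at 15.3 s of the 45 s allowed.

- **Push:** I pushed the tab from behind with the shut fingertips to about 1.17 rad, where the lid began to fall by itself. The fingers then went up and over the lid.
- **Catch:** I caught the underside of the tab on the outer side of the tilted fingers at about 0.97 rad. Two frames taken apart showed the lid at rest there.
- **Lowering:** I let it down in small steps at about 0.25 rad/s, slowing to about 0.1 rad/s near the end. I then drew the fingers out below and in front. Wrist forces in my readings stayed near the sensor noise, with a peak of about 3 N.

**Last checks**
- **Lid:** In the wrist view its corners match the shut position to about 1 px, and the tab edge is within about 0.015 rad of it.
- **Case and bystanders:** In the top view the case stands where it was. The tape measure, masking tape, tin, bolt and screwdriver handle do too. The pliers were outside the last pictures I viewed, but the arm did not go near them.
- **Robot:** The tool is about 125 mm clear of the lid.

**Disagreements and gaps**
- The top view alone could not tell the lid angle near zero: one tab corner gave 0.0 and the other 0.26. I relied on the wrist view instead.
- Taking the tab corners from the wrist and top views together put them at 62–63 mm, where 60 is expected. The wrist image also sat 2–4 px off from my case pose. I put both down to calibration error.
- I did not check the contents after closing, because the lid covers them. The fingers never went near them.

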